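Let the mainspring down on the clock winder

ROBOT

A 6-joint arm with a two-finger parallel gripper is mounted at the origin on the work surface. World frame = base frame: x ahead of the robot, y to its left, z up, the work surface at z = 0. Lengths are in m, angles in rad, forces in N, time in s.
With the tool pointing down it reaches from about 0.35 to 0.975 m from the base axis. Payload 4.9 kg.
Tool frame: the origin (TCP) lies at the very end of the fingers, on their centre line; the grasp point (between the pads) lies 19 mm behind it; z points along the fingers, y is the line along which they close (so a half turn about z gives the same grasp; the last joint's range is limited). The gripper opens to 85 mm and grips with 20 to 120 N. Pads are 22 mm wide; open, the fingers measure 114 mm over their backs; the gripper's body (76 mm by 85 mm) begins 54 mm behind the grasp point. The pads swing forward as they close: fully open they stand 13 mm farther back than shut.
Start: joints at [-1.238, 0.053, 1.613, -0, 1.476, -0.119], TCP at [0.273, -0.562, 0.231] pointing down, gripper open.
Joint ranges: [-3.01, 3.01], [-1.01, 2.22], [0.06, 2.58], [-1.02, 4.17], [0.09, 2.62], [-3.14, 3.14]. Speed limits (rad/s): [2.57, 2.57, 3.14, 3.14, 3.14, 3.14].

INTERFACE

Orientations are given as a rotation vector (axis times angle).
In Python, from station import * gives the robot as it stands.
- The arm moves only by the shell command python3 -m crank 'ROWS' [OPENING] [FORCE]. ROWS is JSON, a list of rows, each an object with "offset": the shift along the tool's x, y, z in m, a list of three; "twist": the turn, a rotation vector about the tool's x, y, z in degrees, a list of three. In form: [{"offset": [x, y, z], "twist": [rx, ry, rz]}, ...]. A call has 1 to 20 rows; each row is the pose to reach, as a shift and turn from the pose commanded when the call began, along the tool's axes at that moment; what a row does not reach only later rows make up. A row lasts 1/8 s, in which the tool goes at most 62.5 mm and 10.7 degrees, less where a joint would pass 70% of its speed; a pose out of reach is approached as far as the arm can. A call with a gripper value outside its range is refused whole. OPENING is the opening, from 0 (shut) to 1 (fully open), set as the call begins (- or left out, the last holds). The fingers move at their own pace and stop on an object; FORCE is the grip in N (left out, the last holds). Time passes only in rows, so rows that repeat a pose let the fingers close. It gives the time, the measured TCP pose, the force, the opening and the grip force at its end, in the units of the state.
- get_obs(): the state, without advancing time (a new reading comes with each control period).
- get_image(name): name is "scene" or "top" or "wrist"; returns the picture (400x640x3 uint8, red, green, blue); there is no depth.
- get_calibration(name): a dict with "intrinsics" (3x3 intrinsics, pixels), "world_from_camera" (4x4, takes a point from camera to world coordinates); the wrist camera has in their place "tool_from_camera" (4x4, takes a point from camera to tool coordinates, whose origin is the TCP and whose axes are the flange's). Camera axes: x right, y up, looking along -z (the intrinsics and any distortion apply to the point x, -y, -z); pixel columns grow to the right and rows downward; lengths in m; the calibration is good to about 2 mm. A picture is of the moment at which its call begins: read the wrist's pose just before it. get_calibration takes no time and is no camera call.
- finish_job(): hands the job in; it is judged then, once.
Trained networks look in the newest picture that a camera, given by its name, has taken for a name from the list of things; names that differ only in an ending like _2 or _b are one class to them, and where a whole thing is asked for, a point or a joint stands for the part that bears it (a point fixed in the world has none). Each returns a list of dicts, best first, with "confidence" (0 to 1); they miss things now and then, are a little off and sometimes report something else, mostly with a low value. They report only what shows in the picture. A call takes as long as a camera call.
- cut_out(query, camera): "region" (400x640 bool, what is visible of it) and "rect" ([centre column, centre row, width, height] in pixels, round what is visible of it).
The state is a dict: "t": time; "q": joint angles; "dq": joint speeds; "effort": joint torques, N m; "tool_pos": TCP position; "tool_rot": TCP orientation; "contact_force": force on the tool from outside, world axes, zero at the start; "wrist_torque": the same for the moment, N m; "opening": finger opening in m; "grip_force": force on a finger pad.
Only numpy, scipy, OpenCV 4.12 (cv2) and the standard library are available. Lean on these libraries where they do the work, as an engineer would, in place of code of your own. Each camera call takes 0.05 s, during which the arm holds its last target. There are 200 camera calls.

TASK

The clock spring on the bench winder has to come out, so let it right down. Throw the pawl's lever over, ease the crank on by its wooden grip, holding it lightly and going only as far as it takes to free the pawl (less than half a tooth of the ratchet wheel), then let the crank turn back slowly under your hand, never letting it fly, until the spring no longer pulls on it. Leave it slack with the pawl out, and leave the rest of the bench alone.

Things in the scene. Friction and masses are not known exactly. Their poses are not given: they have to be found in the camera images.
- axis (a point): Mainspring winder: a grey cast base plate 200 x 220 mm, four pillars, a steel bridge plate 92 mm up, a brass spring barrel (54 mm across) held in a chuck under it, and on top of the bridge the ratchet wheel (72 mm across, 18 teeth, 20 deg each) with the crank over it. It is bolted down. This point lies on the upright axis of wheel and crank, 118 mm above the bench, level with the crank arm
- knob_mid (a point): middle of the crank's upright wooden grip, 80 mm from the axis: round, 29 mm across, 45 mm tall (22 mm below to 23 mm above this point), free to turn on its pin; a thin shell, it splits if the fingers' pushes on it add up to over 60 N (a squeeze counts on both sides). The crank arm's top is 25 mm below this point. Winding on is anticlockwise from above; the spring pulls clockwise
- crank: steel crank arm with its grip; origin on the axis, 118 mm below axis, x axis towards the grip, z up. It sits loosely on its square: 11 deg of free play in all, and it may stand anywhere in it. Past the play the spring pulls with 7 to 12 N at the grip, fading evenly to nothing as the crank goes back, 65 to 105 deg from where it stood: where it goes slack differs and can only be felt
- lever (a joint): the pawl's throw-over lever, rad: about 0 with the pawl sprung into the wheel, 0.6 (at its stop) thrown over, springing the pawl outwards; positive is clockwise from above. It stays where it is put and takes about 4 N at its pin. While the spring's load is on the pawl the undercut tooth keeps it caught even with the lever over; winding the wheel on by about 5 deg (a quarter tooth) lets it jump out
- lever_tab (a point): middle of the upright steel pin at the end of the throw-over lever: 12 mm across, standing 30 mm above the lever's flat arm, from 17 mm below to 13 mm above this point, 56 mm from the lever's pivot
- lever_pivot (a point): on the upright axis about which lever and pawl turn, at the same height as lever_tab
- pawl_nose (a point): tip of the steel pawl, 40 mm from the pivot: about 30 to 32 mm from the wheel's axis when in the teeth, more than 40 mm (about 48) when it has jumped out
- mug: white mug, 82 mm across, 92 mm tall, origin under its middle; leave it alone
- bench_block: square steel bench block 75 x 75 x 20 mm; leave it alone
- marker: marker pen lying down, 135 mm long, 16 mm thick; leave it alone
- spare_barrel: small brass spring barrel standing on the bench, 52 mm across, 26 mm tall; leave it alone
- jar: small clear jar with a metal cap, 42 mm across, 34 mm tall; leave it alone
- screwdriver: screwdriver with a wooden handle, 150 mm long, lying down; leave it alone
- sleeve: steel spring sleeve (a short tube), 31 mm across, 22 mm tall, standing on the winder's base plate; leave it alone

How it is judged:
By the outcome, as a careful person would: the job done as asked, in the order asked, and still so for the second after the job is handed in, with the robot touching nothing.
It also fails if it takes over 72 s, if anything falls off the work surface, if the arm or the gripper's body presses on something with over 40 N, if the wrist force passes 120 N, or if a joint passes its speed limit or range.

## Working session

There is one attempt and no reset: what is moved stays moved. The work goes in short steps, Python scripts to look and compute and a shell command to move; the robot and the scene stay as the last step left them, time stands still between calls to the robot, and variables do not carry over. Pictures are saved under pics/ and viewed, at most 10 in all, crops included, and the job is handed in when it is done.

```bash
mkdir -p pics
cat > h.py <<'E'
from station import *
import numpy as np, cv2
from scipy.spatial.transform import Rotation as R
def cam(n):
    c=get_calibration(n); K=np.array(c["intrinsics"])
    if "world_from_camera" in c: T=np.array(c["world_from_camera"])
    else:
        o=get_obs(); W=np.eye(4); W[:3,:3]=R.from_rotvec(o["tool_rot"]).as_matrix(); W[:3,3]=o["tool_pos"]
        T=W@np.array(c["tool_from_camera"])
    return K,T
def ray(K,T,u,v):
    d=np.linalg.inv(K)@[u,v,1]; d=T[:3,:3]@[d[0],-d[1],-d[2]]; return T[:3,3],d
def atz(K,T,u,v,z):
    p,d=ray(K,T,u,v); return p+d*(z-p[2])/d[2]
def proj(K,T,P):
    p=np.linalg.inv(T)@np.append(P,1); q=K@[p[0],-p[1],-p[2]]; return q[:2]/q[2]
E
python3 - <<'E'
from h import *
for n in ("scene","top"):
    im=get_image(n); cv2.imwrite(f"pics/{n}0.png",im[:,:,::-1])
    K,T=cam(n); print(n,K[0,0],T[:3,3].round(3), get_calibration(n).keys())
    for q in ("knob_mid","lever_tab","axis","pawl_nose","lever_pivot","crank"):
        r=cut_out(q,n); print(q,[(round(x["confidence"],2),np.round(x["rect"],1).tolist()) for x in r[:2]])
o=get_obs(); print(o["t"],o["tool_pos"],o["tool_rot"],o["contact_force"])
E
```

```text
scene 362.63673171416565 [ 1.163 -0.202  0.655] dict_keys(['intrinsics', 'world_from_camera'])
knob_mid [(0.76, [287.2, 217.4, 16.8, 16.1])]
lever_tab [(0.71, [339.9, 201.9, 27.5, 16.8])]
axis [(0.85, [312.4, 236.2, 117.9, 97.3]), (0.75, [326.3, 205.6, 10.0, 3.1])]
pawl_nose [(0.44, [338.4, 201.6, 32.2, 23.8]), (0.43, [327.1, 207.0, 12.0, 5.8])]
lever_pivot [(0.75, [314.7, 237.9, 118.0, 98.2])]
crank [(0.58, [299.5, 213.4, 32.2, 28.6]), (0.51, [339.6, 202.2, 33.9, 27.5])]
top 520.8844894155814 [ 0.432 -0.017  1.333] dict_keys(['intrinsics', 'world_from_camera'])
knob_mid [(0.46, [348.7, 160.4, 7.0, 13.0])]
lever_tab [(0.53, [295.2, 180.5, 35.8, 21.2])]
axis [(0.62, [322.3, 188.1, 107.2, 98.9])]
pawl_nose [(0.23, [322.4, 188.2, 107.7, 96.3])]
lever_pivot [(0.71, [321.6, 186.2, 108.1, 98.1])]
crank [(0.57, [337.8, 174.1, 35.1, 36.4]), (0.42, [186.1, 135.5, 47.1, 35.4])]
0.7 [ 0.27287071 -0.56226982  0.23132605] [3.06174286e+00 7.03710802e-01 6.80129013e-06] [ 0.62497496 -0.98984471  0.15170571]
```

Run:
```python
import cv2,numpy as np
a=cv2.imread("pics/top0.png")[120:250,230:400]; b=cv2.imread("pics/scene0.png")[170:300,230:400]
cv2.imwrite("pics/c0.png",np.hstack([cv2.resize(a,(400,306),interpolation=2),cv2.resize(b,(400,306),interpolation=2)]))
```

```text
(no output)
```

View pics/c0.png

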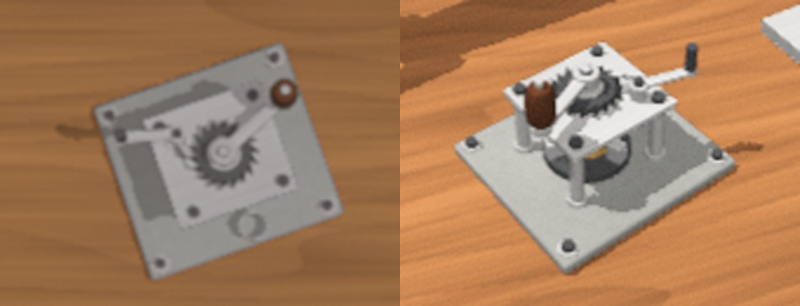

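View pics/top0.png

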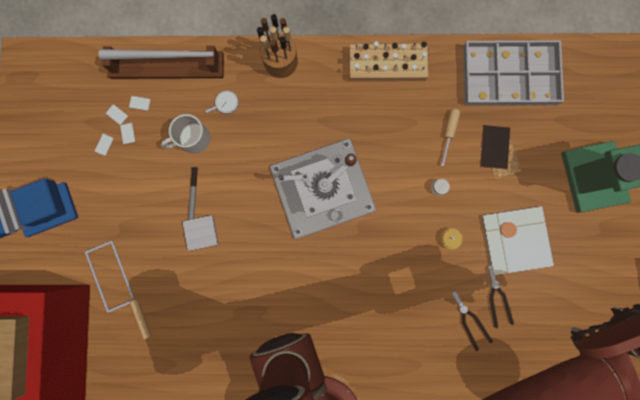

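View pics/scene0.png

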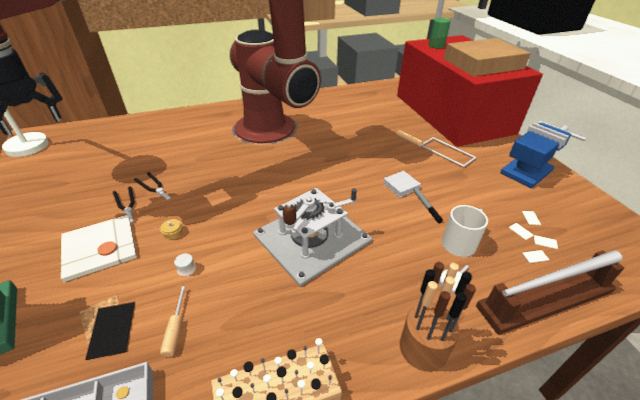

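Top view: hub at about (325,185), brown knob at (351,159), dark lever pin at (281,177) and pivot near (305,176). The scene view shows the pin at about (354,194) and the grip at (289,215), and nothing stands close round the winder.

Run:
```python
from h import *
K,T=cam("top");K2,T2=cam("scene")
def tri(a,b):
    A=[];
    p,d=ray(K,T,*a);q,e=ray(K2,T2,*b)
    s=np.linalg.lstsq(np.c_[d,-e],q-p,rcond=None)[0]; return ((p+s[0]*d+q+s[1]*e)/2).round(4),np.linalg.norm(p+s[0]*d-q-s[1]*e).round(4)
print("tab",tri((281,177.4),(353.7,194)))
print("knob top", tri((350.7,159.5),(289.5,207)))
print("axis hub",tri((324.8,184.6),(309,201)))
for z in (.12,.135): print(atz(K,T,281,177.4,z).round(4),atz(K,T,304.8,176.1,z).round(4))
print("axis",atz(K,T,324.8,184.6,.125).round(4)); print("knob",atz(K,T,350.7,159.5,.17).round(4))
print(R.from_rotvec(get_obs()["tool_rot"]).as_matrix().round(3))
print(np.array(get_calibration("wrist")["tool_from_camera"]).round(3),get_calibration("wrist")["intrinsics"])
```

```text
tab (array([0.5863, 0.0856, 0.1244]), np.float64(0.0015))
knob top (array([ 0.6223, -0.0754,  0.1608]), np.float64(0.0023))
axis hub (array([ 0.5698, -0.0168,  0.1178]), np.float64(0.0017))
[0.5866 0.0852 0.12  ] [0.5895 0.0293 0.12  ]
[0.5847 0.084  0.135 ] [0.5876 0.0287 0.135 ]
axis [ 0.5688 -0.0176  0.125 ]
knob [ 0.6205 -0.0761  0.17  ]
[[ 0.9    0.437  0.   ]
 [ 0.437 -0.9   -0.   ]
 [-0.     0.    -1.   ]]
[[-0.001  0.964  0.265  0.068]
 [ 1.     0.001 -0.     0.001]
 [-0.     0.265 -0.964 -0.142]
 [ 0.     0.     0.     1.   ]] [[307.56027358   0.         320.1159853 ]
 [  0.         307.56027358 200.46697374]
 [  0.           0.           1.        ]]
```

```bash
python3 -m crank '[{"offset":[0.564,-0.445,0],"twist":[0,0,-64]},{"offset":[0.564,-0.445,0],"twist":[0,0,-64]},{"offset":[0.564,-0.445,0],"twist":[0,0,-64]},{"offset":[0.564,-0.445,0],"twist":[0,0,-64]},{"offset":[0.564,-0.445,0],"twist":[0,0,-64]},{"offset":[0.564,-0.445,0],"twist":[0,0,-64]},{"offset":[0.564,-0.445,0],"twist":[0,0,-64]},{"offset":[0.564,-0.445,0],"twist":[0,0,-64]},{"offset":[0.564,-0.445,0],"twist":[0,0,-64]},{"offset":[0.564,-0.445,0],"twist":[0,0,-64]},{"offset":[0.564,-0.445,0],"twist":[0,0,-64]},{"offset":[0.564,-0.445,0],"twist":[0,0,-64]},{"offset":[0.564,-0.445,0],"twist":[0,0,-64]},{"offset":[0.564,-0.445,0],"twist":[0,0,-64]},{"offset":[0.564,-0.445,0],"twist":[0,0,-64]},{"offset":[0.564,-0.445,0],"twist":[0,0,-64]}]' 0.5 20
python3 - <<'E'
from h import *
K,T=cam("wrist"); np.savez("w1.npz",K=K,T=T)
im=get_image("wrist"); cv2.imwrite("pics/w1.png",im[:,:,::-1])
for q in ("knob_mid","lever_tab","pawl_nose","crank"):
    r=cut_out(q,"wrist"); print(q,[(round(x["confidence"],2),np.round(x["rect"],1).tolist()) for x in r[:2]])
for P in ((.586,.085,.133),(.589,.029,.12),(.569,-.017,.118),(.621,-.076,.17)): print(proj(K,T,P))
print(R.from_rotvec(get_obs()["tool_rot"]).as_matrix().round(3))
E
```

```text
t: 2.7
tool_pos: [0.5858, 0.0833, 0.2315]
tool_rot: [2.225, 2.217, 0.0]
contact_force: [-0.0, 0.9, 0.1]
opening: 0.0425
grip_force: 0.0
knob_mid []
lever_tab [(0.9, [312.5, 224.7, 50.3, 79.4])]
pawl_nose [(0.56, [305.1, 253.1, 32.5, 27.5]), (0.52, [299.8, 239.4, 194.0, 199.5])]
crank [(0.57, [322.1, 310.6, 60.6, 55.1])]
[318.62864103 198.70248622]
[322.38174437 255.03885126]
[301.33989468 298.81421231]
[361.55442803 396.58216803]
[[ 0.002  1.     0.   ]
 [ 1.    -0.002  0.   ]
 [ 0.     0.    -1.   ]]
```

View pics/w1.png

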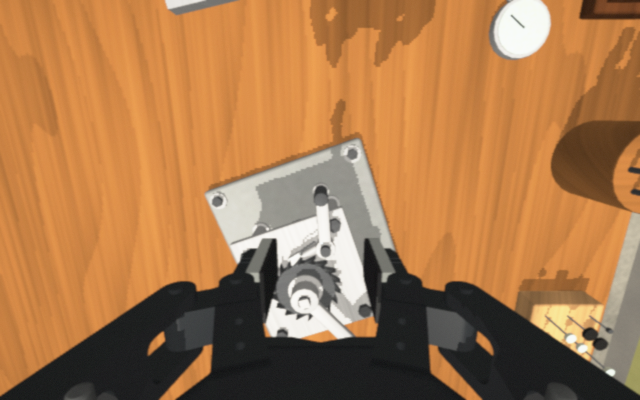

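Wrist view: the lever pin's top is at about (320,190), its foot near (322,206), and the pivot screw is near (326,250). The axis hub is at (305,298).

Run:
```python
from h import *
d=np.load("w1.npz");K,T=d["K"],d["T"]
for z in (.125,.133,.14): print(z,atz(K,T,320,190,z).round(4))
for z in (.103,.11): print(z,"pivot",atz(K,T,326,250,z).round(4))
print("hub",atz(K,T,305,298,.125).round(4))
im=cv2.imread("pics/w1.png")[160:280,250:390]; cv2.imwrite("pics/w1c.png",cv2.resize(im,(700,600),interpolation=2))
```

```text
0.125 [0.5871 0.0903 0.125 ]
0.133 [0.5871 0.0922 0.133 ]
0.14 [0.5872 0.0939 0.14  ]
0.103 pivot [0.5926 0.0261 0.103 ]
0.11 pivot [0.5924 0.0293 0.11  ]
hub [ 0.5729 -0.0116  0.125 ]
```

View pics/w1c.png

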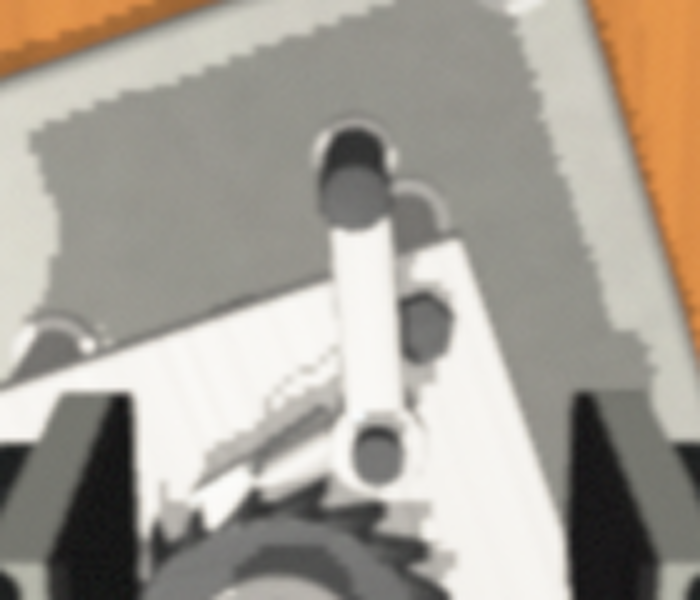

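Pin top face is centred at (321,200), which agrees with the projection (z about 0.133). The pivot is at (326,251).

```bash
python3 -m crank '[{"offset":[0.001,0.002,0.05],"twist":[0,0,0]},{"offset":[0.001,0.002,0.09],"twist":[0,0,0]},{"offset":[0.001,0.002,0.115],"twist":[0,0,0]},{"offset":[0.001,0.002,0.119],"twist":[0,0,0]},{"offset":[0.001,0.002,0.119],"twist":[0,0,0]}]' 0.5 20
python3 -m crank '[{"offset":[0,0,0],"twist":[0,0,0]},{"offset":[0,0,0],"twist":[0,0,0]},{"offset":[0,0,0],"twist":[0,0,0]},{"offset":[0,0,0],"twist":[0,0,0]}]' 0 20
python3 - <<'E'
from h import *
print(get_obs()["contact_force"])
# arc rows in tool frame: pivot in tool = (-0.056,+0.0045): 
p=np.array([-.056,.0045])
for a in range(4,45,4):
    t=np.radians(a); M=np.array([[np.cos(t),-np.sin(t)],[np.sin(t),np.cos(t)]])
    print(a,(p+M@(-p)).round(3))
E
```

```text
t: 3.58
tool_pos: [0.5885, 0.0853, 0.1131]
tool_rot: [2.223, 2.219, 0.001]
contact_force: [-0.9, 0.1, -0.1]
opening: 0.0427
grip_force: 0.0
t: 4.08
tool_pos: [0.5887, 0.0855, 0.114]
tool_rot: [2.223, 2.218, 0.002]
contact_force: [-2.5, 1.0, 6.3]
opening: 0.0113
grip_force: 20.9
[-2.47463894  1.04749362  6.29425609]
4 [0.    0.004]
8 [0.    0.008]
12 [-0.     0.012]
16 [-0.001  0.016]
20 [-0.002  0.019]
24 [-0.003  0.023]
28 [-0.004  0.027]
32 [-0.006  0.03 ]
36 [-0.008  0.034]
40 [-0.01   0.037]
44 [-0.013  0.04 ]
```

```bash
python3 -m crank '[{"offset":[0,0.004,-0.002],"twist":[0,0,4]},{"offset":[0,0.008,-0.003],"twist":[0,0,8]},{"offset":[0,0.012,-0.003],"twist":[0,0,12]},{"offset":[-0.001,0.016,-0.003],"twist":[0,0,16]},{"offset":[-0.002,0.019,-0.003],"twist":[0,0,20]},{"offset":[-0.003,0.023,-0.003],"twist":[0,0,24]},{"offset":[-0.004,0.027,-0.003],"twist":[0,0,28]},{"offset":[-0.006,0.030,-0.003],"twist":[0,0,32]},{"offset":[-0.007,0.033,-0.003],"twist":[0,0,35]},{"offset":[-0.007,0.033,-0.003],"twist":[0,0,35]}]'
```

```text
t: 5.32
tool_pos: [0.6179, 0.078, 0.114]
tool_rot: [-2.785, -1.447, 0.012]
contact_force: [-9.5, -1.1, 3.3]
opening: 0.011
grip_force: 20.9
```

```bash
python3 -m crank '[{"offset":[0,0.002,0],"twist":[0,0,2]},{"offset":[0,0.004,0],"twist":[0,0,2]},{"offset":[0,0.005,0],"twist":[0,0,2]},{"offset":[0,0.005,0],"twist":[0,0,2]}]'
```

```text
t: 5.82
tool_pos: [0.618, 0.0777, 0.1138]
tool_rot: [-2.801, -1.396, 0.024]
contact_force: [-23.7, 6.1, 11.7]
opening: 0.0112
grip_force: 22.9
```

It is at its stop. Next I release, rise and look.

```bash
python3 -m crank '[{"offset":[0,-0.005,0],"twist":[0,0,0]},{"offset":[0,-0.006,0],"twist":[0,0,0]}]'
python3 -m crank '[{"offset":[0,0,0],"twist":[0,0,0]},{"offset":[0,0,0],"twist":[0,0,0]},{"offset":[0,0,0],"twist":[0,0,0]},{"offset":[0,0,-0.05],"twist":[0,0,0]},{"offset":[0,0,-0.11],"twist":[0,0,0]},{"offset":[0,0,-0.12],"twist":[0,0,0]},{"offset":[0,0,-0.12],"twist":[0,0,0]}]' 0.6
python3 - <<'E'
from h import *
K,T=cam("wrist"); o=get_obs()
im=get_image("wrist"); cv2.imwrite("pics/w2.png",cv2.resize(im[140:340,220:440,::-1],(660,600),interpolation=2))
r=cut_out("knob_mid","top");print([(round(x["confidence"],2),np.round(x["rect"],1).tolist()) for x in r[:2]])
M=R.from_rotvec(o["tool_rot"]).as_matrix(); print(M.round(3),o["tool_pos"],o["contact_force"])
yaw=np.degrees(np.arctan2(M[1,0],M[0,0])); print(yaw)
print("to above knob",(M.T@(np.array([.622,-.0755,.235])-o["tool_pos"])).round(3), "twist",yaw-130)
E
```

```text
t: 6.08
tool_pos: [0.6177, 0.078, 0.114]
tool_rot: [-2.812, -1.4, 0.011]
contact_force: [-5.6, -4.2, -0.1]
opening: 0.011
grip_force: 20.6
t: 6.95
tool_pos: [0.621, 0.079, 0.2366]
tool_rot: [2.812, 1.399, 0.004]
contact_force: [0.3, -0.8, -0.3]
opening: 0.0513
grip_force: 0.0
[(0.46, [348.7, 160.4, 7.0, 13.0])]
[[ 0.603  0.797  0.003]
 [ 0.797 -0.603  0.   ]
 [ 0.002  0.002 -1.   ]] [0.62097331 0.07900752 0.23661033] [ 0.28583178 -0.81953824 -0.34030487]
52.88882167481054
to above knob [-0.123  0.094  0.002] twist -77.11117832518946
```

View pics/w2.png

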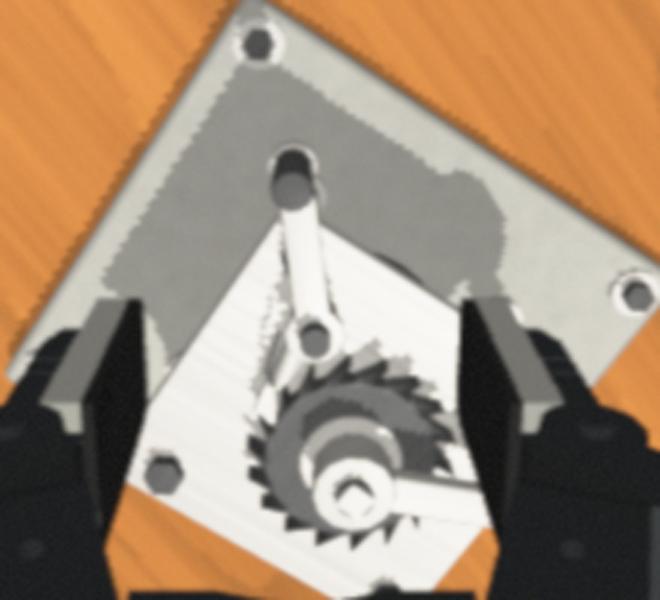

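Lever now lies over the corner bolt, with the pin at crop (292,188); the pawl still touches the wheel, as expected. On to the grip.

```bash
python3 -m crank '[{"offset":[-0.123,0.094,0.002],"twist":[0,0,-78]},{"offset":[-0.123,0.094,0.002],"twist":[0,0,-78]},{"offset":[-0.123,0.094,0.002],"twist":[0,0,-78]},{"offset":[-0.123,0.094,0.002],"twist":[0,0,-78]},{"offset":[-0.123,0.094,0.002],"twist":[0,0,-78]},{"offset":[-0.123,0.094,0.002],"twist":[0,0,-78]},{"offset":[-0.123,0.094,0.002],"twist":[0,0,-78]},{"offset":[-0.123,0.094,0.002],"twist":[0,0,-78]},{"offset":[-0.123,0.094,0.002],"twist":[0,0,-78]},{"offset":[-0.123,0.094,0.002],"twist":[0,0,-78]}]' 0.6
python3 - <<'E'
from h import *
K,T=cam("wrist"); np.savez("w3.npz",K=K,T=T)
im=get_image("wrist"); cv2.imwrite("pics/w3.png",im[:,:,::-1])
for q in ("knob_mid","crank"):
    r=cut_out(q,"wrist"); print(q,[(round(x["confidence"],2),np.round(x["rect"],1).tolist()) for x in r[:2]])
for P in ((.569,-.017,.125),(.622,-.0755,.17),(.622,-.0755,.147)): print(proj(K,T,P))
E
```

```text
t: 8.3
tool_pos: [0.6205, -0.0757, 0.2318]
tool_rot: [-1.306, -2.855, 0.001]
contact_force: [0.8, -0.1, 0.5]
opening: 0.0512
grip_force: 0.0
knob_mid [(0.55, [326.7, 208.3, 36.2, 43.3]), (0.25, [398.6, 60.1, 135.9, 53.7])]
crank [(0.96, [323.6, 158.7, 33.4, 145.4])]
[318.749815    99.44206506]
[321.29452796 215.00179135]
[321.22477458 205.75628853]
```

View pics/w3.png

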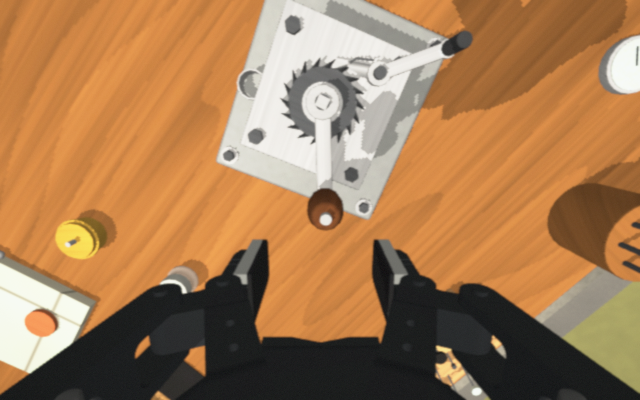

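Wrist view: knob's top pin is at (326,219) and the hub at (323,101); the pads straddle columns 267 to 375. No neighbours near the grip.

Run:
```python
from h import *
d=np.load("w3.npz");K,T=d["K"],d["T"]; o=get_obs(); M=R.from_rotvec(o["tool_rot"]).as_matrix()
k=atz(K,T,326,219,.171);k2=atz(K,T,324.5,209,.147); h=atz(K,T,323,101,.125); print(k,k2,h,np.linalg.norm((k-h)[:2]))
print("knob in tool",(M.T@(k-o["tool_pos"])).round(4),"axis in tool",(M.T@(h-o["tool_pos"])).round(4), np.degrees(np.arctan2(*(h-k)[[1,0]])),np.degrees(np.arctan2(M[1,0],M[0,0])))
```

```text
[ 0.62617739 -0.07532743  0.171     ] [ 0.62561707 -0.07582154  0.147     ] [ 0.57222958 -0.01572545  0.125     ] 0.08039131440028514
knob in tool [-0.0032  0.0043  0.0618] axis in tool [0.0772 0.0025 0.1079] 132.14933185126176 130.85927001263207
```

```bash
python3 -m crank '[{"offset":[-0.003,0.004,0.04],"twist":[0,0,-1]},{"offset":[-0.003,0.004,0.08],"twist":[0,0,-1]},{"offset":[-0.003,0.004,0.098],"twist":[0,0,-1]},{"offset":[-0.003,0.004,0.098],"twist":[0,0,-1]},{"offset":[-0.003,0.004,0.098],"twist":[0,0,-1]}]' 0.6
python3 -m crank '[{"offset":[0,0,0],"twist":[0,0,0]},{"offset":[0,0,0],"twist":[0,0,0]},{"offset":[0,0,0],"twist":[0,0,0]},{"offset":[0,0,0],"twist":[0,0,0]}]' 0.3 20
python3 - <<'E'
import numpy as np
for a in (1,2,3,4,5,6,8,10,12,14,15,20):
    t=np.radians(a); print(a,round(.08*(1-np.cos(t)),4),round(.08*np.sin(t),4))
E
```

```text
t: 9.07
tool_pos: [0.6272, -0.0758, 0.1374]
tool_rot: [1.279, 2.866, 0.001]
contact_force: [0.9, 0.3, 0.4]
opening: 0.051
grip_force: 0.0
t: 9.57
tool_pos: [0.6271, -0.0758, 0.1373]
tool_rot: [1.279, 2.866, 0.001]
contact_force: [0.5, 0.7, 6.6]
opening: 0.0258
grip_force: 19.6
1 0.0 0.0014
2 0.0 0.0028
3 0.0001 0.0042
4 0.0002 0.0056
5 0.0003 0.007
6 0.0004 0.0084
8 0.0008 0.0111
10 0.0012 0.0139
12 0.0017 0.0166
14 0.0024 0.0194
15 0.0027 0.0207
20 0.0048 0.0274
```

```bash
cat > f.py <<'E'
from h import *
o=get_obs();M=R.from_rotvec(o["tool_rot"]).as_matrix();p=np.array(o["tool_pos"][:2])-[.5722,-.0157]
print("F tool",(M.T@o["contact_force"]).round(1),"grip",round(o["grip_force"],1),"crank ang",np.degrees(np.arctan2(p[1],p[0])).round(2),"r",np.linalg.norm(p).round(4),"yaw",np.degrees(np.arctan2(M[1,0],M[0,0])).round(1))
E
python3 f.py
python3 -m crank '[{"offset":[0,0.001,0],"twist":[0,0,-1]},{"offset":[0,0.003,0],"twist":[0,0,-2]},{"offset":[0,0.004,0],"twist":[0,0,-3]},{"offset":[0,0.004,0],"twist":[0,0,-3]}]'; python3 f.py
```

```text
F tool [ 0.1  0.8 -6.6] grip 19.6 crank ang -47.57 r 0.0814 yaw 131.9
t: 10.07
tool_pos: [0.6301, -0.0729, 0.1373]
tool_rot: [1.204, 2.899, 0.001]
contact_force: [-0.1, 0.2, 6.7]
opening: 0.0263
grip_force: 19.7
F tool [ 0.2  0.1 -6.7] grip 19.7 crank ang -44.65 r 0.0813 yaw 134.9
```

```bash
python3 -m crank '[{"offset":[0,0.001,0],"twist":[0,0,-1]},{"offset":[0,0.003,0],"twist":[0,0,-2]},{"offset":[0,0.004,0],"twist":[0,0,-3]},{"offset":[0,0.004,0],"twist":[0,0,-3]}]'; python3 f.py
```

```text
t: 10.58
tool_pos: [0.6328, -0.0699, 0.1373]
tool_rot: [1.128, 2.93, 0.001]
contact_force: [-0.5, 0.2, 6.0]
opening: 0.0262
grip_force: 19.7
F tool [ 0.5 -0.1 -6. ] grip 19.7 crank ang -41.81 r 0.0813 yaw 137.9
```

```bash
python3 -m crank '[{"offset":[0,0.001,0],"twist":[0,0,-1]},{"offset":[0,0.003,0],"twist":[0,0,-2]},{"offset":[0,0.003,0],"twist":[0,0,-2]}]'; python3 f.py
```

```text
t: 10.95
tool_pos: [0.6348, -0.0676, 0.1372]
tool_rot: [1.076, 2.949, 0.001]
contact_force: [-1.0, 1.3, 5.2]
opening: 0.0266
grip_force: 19.7
F tool [ 1.6  0.3 -5.2] grip 19.7 crank ang -39.67 r 0.0813 yaw 139.9
```

```bash
python3 -m crank '[{"offset":[0,0.001,0],"twist":[0,0,-1]},{"offset":[0,0.003,0],"twist":[0,0,-2]},{"offset":[0,0.003,0],"twist":[0,0,-2]}]'; python3 f.py
```

```text
t: 11.32
tool_pos: [0.6361, -0.066, 0.1372]
tool_rot: [1.025, 2.969, -0.002]
contact_force: [-2.6, -1.3, 8.1]
opening: 0.0265
grip_force: 19.9
F tool [ 1.2 -2.7 -8.1] grip 19.9 crank ang -38.23 r 0.0813 yaw 141.9
```

```bash
python3 -m crank '[{"offset":[0,0.0015,0],"twist":[0,0,-1]},{"offset":[0,0.0015,0],"twist":[0,0,-1]},{"offset":[0,0.0015,0],"twist":[0,0,-1]}]'; python3 f.py
```

```text
t: 11.7
tool_pos: [0.6366, -0.0653, 0.1372]
tool_rot: [1.0, 2.978, -0.004]
contact_force: [-5.1, -3.2, 7.4]
opening: 0.0265
grip_force: 20.0
F tool [ 2.1 -5.6 -7.4] grip 20.0 crank ang -37.64 r 0.0813 yaw 142.9
```

```bash
python3 -m crank '[{"offset":[0,0.0015,0],"twist":[0,0,-1]},{"offset":[0,0.0015,0],"twist":[0,0,-1]}]'; python3 f.py
```

```text
t: 11.95
tool_pos: [0.6371, -0.0647, 0.1372]
tool_rot: [-0.974, -2.986, 0.006]
contact_force: [-6.1, -4.2, 8.0]
opening: 0.0262
grip_force: 20.1
F tool [ 2.5 -7.  -8. ] grip 20.1 crank ang -37.04 r 0.0813 yaw 143.9
```

```bash
python3 -m crank '[{"offset":[0,0.0015,0],"twist":[0,0,-1]},{"offset":[0,0.0015,0],"twist":[0,0,-1]}]'; python3 f.py
```

```text
t: 12.2
tool_pos: [0.6377, -0.064, 0.1372]
tool_rot: [-0.947, -2.994, 0.008]
contact_force: [-6.9, -5.8, 8.9]
opening: 0.0266
grip_force: 20.2
F tool [ 2.3 -8.8 -8.8] grip 20.2 crank ang -36.42 r 0.0813 yaw 144.9
```

```bash
python3 -m crank '[{"offset":[0,0.0015,0],"twist":[0,0,-1]},{"offset":[0,0.0015,0],"twist":[0,0,-1]}]'; python3 f.py
```

```text
t: 12.45
tool_pos: [0.6384, -0.063, 0.1371]
tool_rot: [-0.922, -3.002, 0.008]
contact_force: [-7.8, -5.9, 9.8]
opening: 0.0262
grip_force: 20.2
F tool [ 3.1 -9.3 -9.8] grip 20.2 crank ang -35.57 r 0.0814 yaw 145.9
```

```bash
python3 -m crank '[{"offset":[0,0.0015,0],"twist":[0,0,-1]},{"offset":[0,0.003,0],"twist":[0,0,-2]},{"offset":[0,0.003,0],"twist":[0,0,-2]}]'; python3 f.py
```

```text
t: 12.82
tool_pos: [0.6398, -0.0609, 0.1371]
tool_rot: [-0.869, -3.017, 0.01]
contact_force: [-9.0, -7.8, 9.6]
opening: 0.0262
grip_force: 20.3
F tool [  3.5 -11.5  -9.6] grip 20.3 crank ang -33.78 r 0.0814 yaw 147.9
```

```bash
python3 -m crank '[{"offset":[0,0.0015,0],"twist":[0,0,-1]},{"offset":[0,0.0015,0],"twist":[0,0,-1]}]'; python3 f.py
python3 - <<'E'
from h import *
K,T=cam("wrist"); np.savez("w4.npz",K=K,T=T)
im=get_image("wrist"); cv2.imwrite("pics/w4.png",im[:,:,::-1])
r=cut_out("pawl_nose","wrist");print([(round(x["confidence"],2),np.round(x["rect"],1).tolist()) for x in r[:2]])
E
```

```text
t: 13.08
tool_pos: [0.6406, -0.0597, 0.1371]
tool_rot: [-0.843, -3.024, 0.01]
contact_force: [-9.3, -7.7, 10.0]
opening: 0.0262
grip_force: 20.3
F tool [  4.  -11.4 -10. ] grip 20.3 crank ang -32.8 r 0.0813 yaw 148.9
[(0.59, [404.0, 43.4, 57.8, 86.8])]
```

View pics/w4.png

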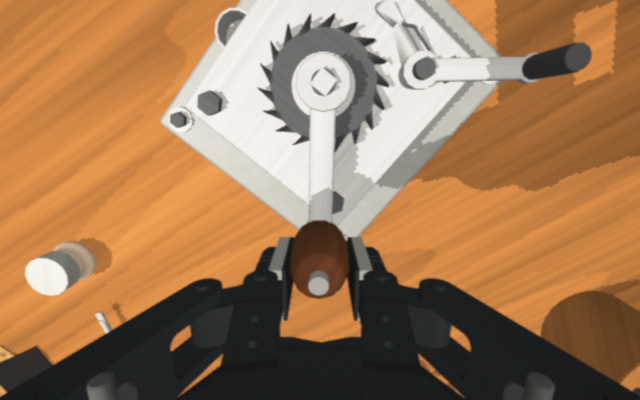

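The pawl nose at about (388,8) stands clear of the wheel's teeth (62 px tip radius about the hub at (323,82)), so it has jumped out. Now I let it back slowly.

```bash
python3 -m crank '[{"offset":[0,-0.0014,0],"twist":[0,0,1]},{"offset":[0,-0.0028,0],"twist":[0,0,2]},{"offset":[0,-0.0042,0],"twist":[0,0,3]},{"offset":[0.0003,-0.0056,0],"twist":[0,0,4]},{"offset":[0.0005,-0.007,0],"twist":[0,0,5]},{"offset":[0.0006,-0.0084,0],"twist":[0,0,6]},{"offset":[0.0008,-0.0098,0],"twist":[0,0,7]},{"offset":[0.001,-0.0111,0],"twist":[0,0,8]},{"offset":[0.0012,-0.0125,0],"twist":[0,0,9]},{"offset":[0.0014,-0.0139,0],"twist":[0,0,10]}]'; python3 f.py
```

```text
t: 14.42
tool_pos: [0.6324, -0.0706, 0.1371]
tool_rot: [-1.104, -2.94, 0.009]
contact_force: [-8.1, -5.7, 9.1]
opening: 0.0265
grip_force: 20.2
F tool [ 2.3 -9.6 -9. ] grip 20.2 crank ang -42.41 r 0.0815 yaw 138.8
```

```bash
python3 -m crank '[{"offset":[0,-0.0014,0],"twist":[0,0,1]},{"offset":[0,-0.0028,0],"twist":[0,0,2]},{"offset":[0.0001,-0.0042,0],"twist":[0,0,3]},{"offset":[0.0002,-0.0056,0],"twist":[0,0,4]},{"offset":[0.0003,-0.007,0],"twist":[0,0,5]},{"offset":[0.0004,-0.0084,0],"twist":[0,0,6]},{"offset":[0.0006,-0.0098,0],"twist":[0,0,7]},{"offset":[0.0008,-0.0111,0],"twist":[0,0,8]},{"offset":[0.001,-0.0125,0],"twist":[0,0,9]},{"offset":[0.0012,-0.0139,0],"twist":[0,0,10]},{"offset":[0.0015,-0.0153,0],"twist":[0,0,11]},{"offset":[0.0017,-0.0166,0],"twist":[0,0,12]},{"offset":[0.0021,-0.018,0],"twist":[0,0,13]},{"offset":[0.0024,-0.0194,0],"twist":[0,0,14]},{"offset":[0.0027,-0.0207,0],"twist":[0,0,15]},{"offset":[0.0031,-0.0221,0],"twist":[0,0,16]},{"offset":[0.0035,-0.0234,0],"twist":[0,0,17]},{"offset":[0.0039,-0.0247,0],"twist":[0,0,18]},{"offset":[0.0044,-0.026,0],"twist":[0,0,19]},{"offset":[0.0048,-0.0274,0],"twist":[0,0,20]}]'; python3 f.py
```

```text
t: 16.92
tool_pos: [0.6112, -0.0876, 0.1372]
tool_rot: [1.598, 2.704, -0.007]
contact_force: [-7.4, -5.8, 8.2]
opening: 0.0263
grip_force: 20.1
F tool [-1.5 -9.3 -8.1] grip 20.1 crank ang -61.52 r 0.0818 yaw 118.8
```

```bash
python3 -m crank '[{"offset":[0,-0.0014,0],"twist":[0,0,1]},{"offset":[0,-0.0028,0],"twist":[0,0,2]},{"offset":[0.0001,-0.0042,0],"twist":[0,0,3]},{"offset":[0.0002,-0.0056,0],"twist":[0,0,4]},{"offset":[0.0003,-0.007,0],"twist":[0,0,5]},{"offset":[0.0004,-0.0084,0],"twist":[0,0,6]},{"offset":[0.0006,-0.0098,0],"twist":[0,0,7]},{"offset":[0.0008,-0.0111,0],"twist":[0,0,8]},{"offset":[0.001,-0.0125,0],"twist":[0,0,9]},{"offset":[0.0012,-0.0139,0],"twist":[0,0,10]},{"offset":[0.0015,-0.0153,0],"twist":[0,0,11]},{"offset":[0.0017,-0.0166,0],"twist":[0,0,12]},{"offset":[0.0021,-0.018,0],"twist":[0,0,13]},{"offset":[0.0024,-0.0194,0],"twist":[0,0,14]},{"offset":[0.0027,-0.0207,0],"twist":[0,0,15]},{"offset":[0.0031,-0.0221,0],"twist":[0,0,16]},{"offset":[0.0035,-0.0234,0],"twist":[0,0,17]},{"offset":[0.0039,-0.0247,0],"twist":[0,0,18]},{"offset":[0.0044,-0.026,0],"twist":[0,0,19]},{"offset":[0.0048,-0.0274,0],"twist":[0,0,20]}]'; python3 f.py
```

```text
t: 19.42
tool_pos: [0.5853, -0.0968, 0.1372]
tool_rot: [2.042, 2.384, -0.006]
contact_force: [-5.7, -6.3, 7.7]
opening: 0.0265
grip_force: 20.0
F tool [-5.4 -6.6 -7.7] grip 20.0 crank ang -80.79 r 0.0821 yaw 98.8
```

```bash
python3 -m crank '[{"offset":[-0.0005,-0.0014,0],"twist":[0,0,1]},{"offset":[-0.001,-0.0028,0],"twist":[0,0,2]},{"offset":[-0.001,-0.0042,0],"twist":[0,0,3]},{"offset":[-0.001,-0.0056,0],"twist":[0,0,4]},{"offset":[-0.0008,-0.007,0],"twist":[0,0,5]},{"offset":[-0.0007,-0.0084,0],"twist":[0,0,6]},{"offset":[-0.0005,-0.0098,0],"twist":[0,0,7]},{"offset":[-0.0004,-0.0111,0],"twist":[0,0,8]},{"offset":[-0.0002,-0.0125,0],"twist":[0,0,9]},{"offset":[0,-0.0139,0],"twist":[0,0,10]},{"offset":[0.0003,-0.0153,0],"twist":[0,0,11]},{"offset":[0.0005,-0.0166,0],"twist":[0,0,12]},{"offset":[0.0009,-0.018,0],"twist":[0,0,13]},{"offset":[0.0012,-0.0194,0],"twist":[0,0,14]},{"offset":[0.0015,-0.0207,0],"twist":[0,0,15]}]'; python3 f.py
```

```text
t: 21.3
tool_pos: [0.5648, -0.098, 0.1372]
tool_rot: [2.336, 2.097, -0.004]
contact_force: [-3.8, -4.2, 7.1]
opening: 0.026
grip_force: 20.0
F tool [-4.6 -3.3 -7.1] grip 20.0 crank ang -95.13 r 0.0826 yaw 83.8
```

```bash
python3 -m crank '[{"offset":[0,-0.0014,0],"twist":[0,0,1]},{"offset":[0,-0.0028,0],"twist":[0,0,2]},{"offset":[0.0001,-0.0042,0],"twist":[0,0,3]},{"offset":[0.0002,-0.0056,0],"twist":[0,0,4]},{"offset":[0.0003,-0.007,0],"twist":[0,0,5]},{"offset":[0.0004,-0.0084,0],"twist":[0,0,6]},{"offset":[0.0006,-0.0098,0],"twist":[0,0,7]},{"offset":[0.0008,-0.0111,0],"twist":[0,0,8]},{"offset":[0.001,-0.0125,0],"twist":[0,0,9]},{"offset":[0.0012,-0.0139,0],"twist":[0,0,10]}]'; python3 f.py
```

```text
t: 22.55
tool_pos: [0.5512, -0.0957, 0.1373]
tool_rot: [2.509, 1.885, -0.004]
contact_force: [-3.1, -5.3, 7.2]
opening: 0.0262
grip_force: 20.0
F tool [-5.9 -1.5 -7.2] grip 20.0 crank ang -104.73 r 0.0827 yaw 73.8
```

```bash
python3 -m crank '[{"offset":[-0.0007,-0.0014,0],"twist":[0,0,1]},{"offset":[-0.0014,-0.0028,0],"twist":[0,0,2]},{"offset":[-0.002,-0.0042,0],"twist":[0,0,3]},{"offset":[-0.002,-0.0056,0],"twist":[0,0,4]},{"offset":[-0.0018,-0.007,0],"twist":[0,0,5]},{"offset":[-0.0018,-0.007,0],"twist":[0,0,5]}]'; python3 f.py
```

```text
t: 23.3
tool_pos: [0.5442, -0.0939, 0.1372]
tool_rot: [2.59, 1.776, -0.0]
contact_force: [-3.7, -0.5, 7.3]
opening: 0.0262
grip_force: 20.0
F tool [-1.8 -3.3 -7.3] grip 20.0 crank ang -109.69 r 0.0831 yaw 68.9
```

```bash
python3 -m crank '[{"offset":[0,-0.0014,0],"twist":[0,0,1]},{"offset":[0,-0.0028,0],"twist":[0,0,2]},{"offset":[0,-0.0042,0],"twist":[0,0,3]},{"offset":[0,-0.0042,0],"twist":[0,0,3]}]'; python3 f.py
```

```text
t: 23.8
tool_pos: [0.5404, -0.0925, 0.1372]
tool_rot: [2.635, 1.707, 0.0]
contact_force: [-2.8, -2.0, 7.4]
opening: 0.0262
grip_force: 20.0
F tool [-3.  -1.7 -7.4] grip 20.0 crank ang -112.52 r 0.0832 yaw 65.9
```

```bash
python3 -m crank '[{"offset":[-0.0005,-0.0014,0],"twist":[0,0,1]},{"offset":[-0.001,-0.0028,0],"twist":[0,0,2]},{"offset":[-0.001,-0.0042,0],"twist":[0,0,3]},{"offset":[-0.001,-0.0056,0],"twist":[0,0,4]},{"offset":[-0.001,-0.0056,0],"twist":[0,0,4]}]'; python3 f.py
```

```text
t: 24.42
tool_pos: [0.5352, -0.0904, 0.1372]
tool_rot: [2.694, 1.615, 0.003]
contact_force: [-1.8, 1.8, 6.1]
opening: 0.0265
grip_force: 20.0
F tool [ 0.7 -2.4 -6.1] grip 20.0 crank ang -116.37 r 0.0834 yaw 61.9
```

```bash
python3 -m crank '[{"offset":[-0.0002,-0.0014,0],"twist":[0,0,1]},{"offset":[-0.0002,-0.0028,0],"twist":[0,0,2]},{"offset":[-0.0002,-0.0042,0],"twist":[0,0,3]},{"offset":[-0.0002,-0.0056,0],"twist":[0,0,4]},{"offset":[-0.0002,-0.0056,0],"twist":[0,0,4]}]'; python3 f.py
```

```text
t: 25.05
tool_pos: [0.5303, -0.0879, 0.1372]
tool_rot: [2.748, 1.52, 0.003]
contact_force: [-0.2, 1.7, 6.7]
opening: 0.0261
grip_force: 20.0
F tool [ 1.4 -1.  -6.7] grip 20.0 crank ang -120.12 r 0.0834 yaw 57.9
```

```bash
python3 -m crank '[{"offset":[-0.0002,-0.0014,0],"twist":[0,0,1]},{"offset":[-0.0002,-0.0028,0],"twist":[0,0,2]},{"offset":[-0.0002,-0.0042,0],"twist":[0,0,3]},{"offset":[-0.0002,-0.0056,0],"twist":[0,0,4]},{"offset":[-0.0002,-0.0056,0],"twist":[0,0,4]}]'; python3 f.py
```

```text
t: 25.68
tool_pos: [0.5256, -0.0851, 0.1372]
tool_rot: [2.8, 1.423, 0.004]
contact_force: [-0.2, 0.9, 6.2]
opening: 0.0263
grip_force: 19.9
F tool [ 0.6 -0.7 -6.2] grip 19.9 crank ang -123.87 r 0.0835 yaw 53.9
```

```bash
python3 -m crank '[{"offset":[-0.0002,-0.0014,0],"twist":[0,0,1]},{"offset":[-0.0002,-0.0028,0],"twist":[0,0,2]},{"offset":[-0.0002,-0.0042,0],"twist":[0,0,3]},{"offset":[-0.0002,-0.0056,0],"twist":[0,0,4]},{"offset":[-0.0002,-0.0056,0],"twist":[0,0,4]},{"offset":[-0.0002,-0.0056,0],"twist":[0,0,4]}]'; python3 f.py
```

```text
t: 26.42
tool_pos: [0.5212, -0.082, 0.1372]
tool_rot: [2.847, 1.324, 0.005]
contact_force: [0.0, 2.3, 6.4]
opening: 0.0266
grip_force: 19.9
F tool [ 1.8 -1.4 -6.4] grip 19.9 crank ang -127.6 r 0.0837 yaw 49.9
```

```bash
python3 -m crank '[{"offset":[0,-0.0014,0],"twist":[0,0,1]},{"offset":[0,-0.0028,0],"twist":[0,0,2]},{"offset":[0.0001,-0.0042,0],"twist":[0,0,3]},{"offset":[0.0001,-0.0042,0],"twist":[0,0,3]},{"offset":[0.0001,-0.0042,0],"twist":[0,0,3]}]'; python3 f.py
```

```text
t: 27.05
tool_pos: [0.518, -0.0794, 0.1372]
tool_rot: [2.881, 1.249, 0.004]
contact_force: [-0.2, -0.0, 5.4]
opening: 0.0267
grip_force: 19.9
F tool [-0.1 -0.1 -5.4] grip 19.9 crank ang -130.38 r 0.0836 yaw 46.9
```

```bash
python3 -m crank '[{"offset":[0,-0.0014,0],"twist":[0,0,1]},{"offset":[0,-0.0028,0],"twist":[0,0,2]},{"offset":[0.0001,-0.0042,0],"twist":[0,0,3]},{"offset":[0.0002,-0.0056,0],"twist":[0,0,4]},{"offset":[0.0002,-0.0056,0],"twist":[0,0,4]}]'; python3 f.py;python3 -m crank '[{"offset":[0,0,0],"twist":[0,0,0]}]'>/dev/null; python3 f.py; python3 -m crank '[{"offset":[0,0,0],"twist":[0,0,0]}]'>/dev/null; python3 f.py
```

```text
t: 27.68
tool_pos: [0.5139, -0.0757, 0.1372]
tool_rot: [2.922, 1.148, 0.004]
contact_force: [0.2, -0.3, 6.5]
opening: 0.0263
grip_force: 19.9
F tool [-0.1  0.4 -6.5] grip 19.9 crank ang -134.15 r 0.0837 yaw 42.9
F tool [-0.3  0.3 -7.1] grip 19.9 crank ang -134.15 r 0.0837 yaw 42.9
F tool [-0.9 -0.1 -6.4] grip 19.9 crank ang -134.12 r 0.0837 yaw 42.9
```

```bash
python3 -m crank '[{"offset":[0,-0.0014,0],"twist":[0,0,1]},{"offset":[0,-0.0028,0],"twist":[0,0,2]},{"offset":[0.0001,-0.0042,0],"twist":[0,0,3]},{"offset":[0.0001,-0.0042,0],"twist":[0,0,3]},{"offset":[0.0001,-0.0042,0],"twist":[0,0,3]}]'; python3 f.py
python3 -m crank '[{"offset":[0,0,0],"twist":[0,0,0]},{"offset":[0,0,0],"twist":[0,0,0]},{"offset":[0,0,0],"twist":[0,0,0]},{"offset":[0,0,0],"twist":[0,0,0]}]' 0.42
python3 f.py
python3 - <<'E'
from h import *
im=get_image("wrist"); cv2.imwrite("pics/w5.png",im[:,:,::-1])
r=cut_out("knob_mid","wrist");print([(round(x["confidence"],2),np.round(x["rect"],1).tolist()) for x in r[:2]])
E
```

```text
t: 28.55
tool_pos: [0.511, -0.0728, 0.1372]
tool_rot: [2.951, 1.071, 0.003]
contact_force: [-1.2, -1.3, 6.3]
opening: 0.0266
grip_force: 19.9
F tool [-1.8  0.2 -6.3] grip 19.9 crank ang -137.0 r 0.0837 yaw 39.9
t: 29.05
tool_pos: [0.5098, -0.0721, 0.1349]
tool_rot: [-2.953, -1.072, 0.001]
contact_force: [0.5, 0.5, -0.7]
opening: 0.036
grip_force: 0.0
F tool [ 0.7 -0.1  0.7] grip 0.0 crank ang -137.88 r 0.0841 yaw 39.9
[(0.86, [325.1, 258.7, 61.4, 83.0]), (0.7, [620.1, 248.9, 39.8, 28.9])]
```

View pics/w5.png

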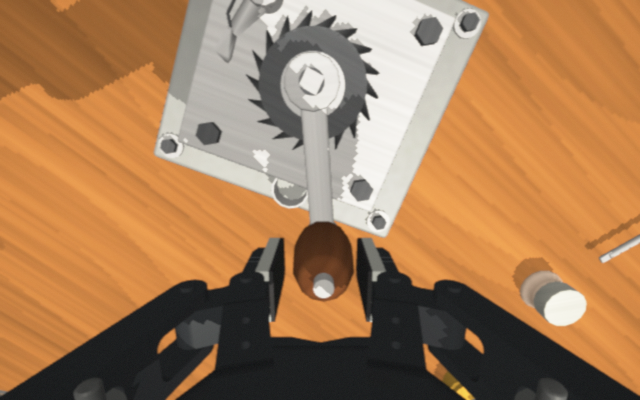

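The grip at (323,260) stands free between the open pads and has stayed put. The pawl tip at (228,55) is clear of the wheel.

```bash
python3 -m crank '[{"offset":[0,0,0],"twist":[0,0,0]},{"offset":[0,0,0],"twist":[0,0,0]},{"offset":[0,0,-0.03],"twist":[0,0,0]},{"offset":[0,0,-0.07],"twist":[0,0,0]},{"offset":[0,0,-0.12],"twist":[0,0,0]},{"offset":[0,0,-0.12],"twist":[0,0,0]},{"offset":[0,0,-0.12],"twist":[0,0,0]}]' 0.55
python3 - <<'E'
from h import *
import time
K,T=cam("wrist"); im=get_image("wrist"); cv2.imwrite("pics/w6.png",im[:,:,::-1])
E
```

```text
t: 30.02
tool_pos: [0.5099, -0.0722, 0.2549]
tool_rot: [-2.953, -1.071, 0.0]
contact_force: [-0.5, 0.2, -0.4]
opening: 0.0468
grip_force: 0.0
```

View pics/w6.png

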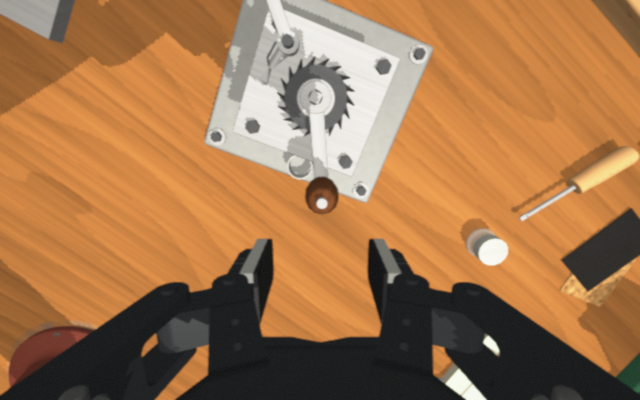

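The knob is at (322,200), on the line where I left it, and the pawl is out. The sleeve stands at (300,165), undisturbed.

```bash
python3 -c "from station import *; print(finish_job())"
```

```text
the job is handed in; nothing more can be done
None
```

The spring is let right down: I threw the lever over, freed the pawl by winding on about a quarter tooth, and eased the crank back until I felt no pull; it stayed put on release with the pawl out, and I handed the job in at about 30 s.

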